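Slide the drilling template onto its locating pin

ROBOT

A 7-joint arm with a two-finger parallel gripper is mounted at the origin on a cart in front of the work surface, level with it; the furniture and walls round the work are solid. World frame = base frame: x ahead of the robot, y to its left, z up, the work surface at z = 0. Lengths are in mm, angles in rad, forces in N, time in s.
With the tool pointing down it reaches from about 400 to 875 mm from the base axis. Payload 4.4 kg.
Tool frame: the origin (TCP) lies at the very end of the fingers, on their centre line; the grasp point (between the pads) lies 19 mm behind it; z points along the fingers, y is the line along which they close (so a half turn about z gives the same grasp; the last joint's range is limited). The gripper opens to 85 mm and grips with 20 to 120 N. Pads are 22 mm wide; open, the fingers measure 114 mm over their backs; the gripper's body (76 mm by 85 mm) begins 54 mm behind the grasp point. The pads swing forward as they close: fully open they stand 13 mm farther back than shut.
Start: joints at [-1.228, 0.628, 0.038, 1.517, -0.027, 0.996, -0.02], TCP at [258.359, 596.463, 231.313] pointing down, gripper open.
Joint ranges: [-3.06, 3.06], [-0.37, 2.12], [-1.25, 1.32], [0.18, 2.47], [-1.1, 4.24], [0.23, 1.98], [-2.94, 2.94]. Speed limits (rad/s): [2.57, 2.57, 3.14, 3.14, 3.14, 3.14, 3.14].

INTERFACE

Orientations are given as [roll, pitch, yaw] about the fixed x, y, z axes, in that order (R = Rz(yaw) Ry(pitch) Rx(roll)).
In Python, from cell import ctrl gives the robot as it stands.
- The arm moves only by the tool jog_arm, never from a script. Its argument "plan" is a list of rows, each an object of numbers: "tx", "ty", "tz": the shift along the tool's x, y, z as a fraction of full scale; "wx", "wy", "wz": the turn, a rotation vector about the tool's x, y, z as a fraction of full scale; "claw": the closure, from 0 (fully open) to 1 (shut). In form: [{"tx": .., "ty": .., "tz": .., "wx": .., "wy": .., "wz": .., "claw": ..}, ...]. A call has 1 to 12 rows; each row is the pose to reach, as a shift and turn from the pose commanded when the call began, along the tool's axes at that moment; what a row does not reach only later rows make up. Full scale, the value 1, is 300 mm for a shift and 90 degrees for a turn. A row lasts 1/10 s, in which the tool goes at most 50 mm and 8.59 degrees, less where a joint would pass 70% of its speed; a pose out of reach is approached as far as the arm can. A call with a number of a shift or a turn outside -1 to 1 is refused whole. A call with a gripper value outside its range is refused whole. The fingers move at their own pace and stop on an object; the grip force is fixed at half the most. Time passes only in rows, so rows that repeat a pose let the fingers close. It gives the time, the measured TCP pose, the force, the opening and the grip force at its end, in the units of the state.
- ctrl.read_state(): the state, without advancing time (a new reading comes with each control period).
- ctrl.get_image(name): name is "scene" or "side" or "wrist"; returns a dict with "img" (384x512x3 uint8, red, green, blue), "depth" (384x512 float32, mm along the optical axis (not along the pixel's ray), 0 where there is no reading), "fx", "fy", "cx", "cy" (pixels), "position" and "orientation" of the camera in the world; the wrist camera has in their place "hand_eye" (4x4, takes a point from camera to tool coordinates, whose origin is the TCP and whose axes are the flange's). Camera axes: x right, y down, z forward; pixel columns grow to the right and rows downward; lengths in mm; the calibration is good to about 2 mm. The wrist camera is an equidistant fisheye: a pixel r from the principal point sees the ray r / f radians off the axis. A picture is of the moment at which its call begins: read the wrist's pose just before it.
- ctrl.finish_job(): hands the job in; it is judged then, once.
Trained networks look in a picture, given as the dict that the camera call returned (one of the last four; its "shot" number tells which), for a name from the list of things; names that differ only in an ending like _2 or _b are one class to them, and where a whole thing is asked for, a point or a joint stands for the part that bears it (a point fixed in the world has none). Each returns a list of dicts, best first, with "score" (0 to 1); they miss things now and then, are a little off and sometimes report something else, mostly with a low value. They report only what shows in the picture. A call takes as long as a camera call.
- ctrl.trace(picture, thing): "pixels" (384x512 bool, what is visible of it) and "extent" ([centre column, centre row, width, height] in pixels, round what is visible of it).
The state is a dict: "clock": time; "qpos": joint angles; "qd": joint speeds; "tau": joint torques, N m; "eef_pos": TCP position; "tool_rot": TCP orientation; "force": force on the tool from outside, world axes, zero at the start; "torque": the same for the moment, N m; "width": finger opening in mm; "gripper_force": force on a finger pad.
Only numpy, scipy, OpenCV 4.12 (cv2) and the standard library are available. Lean on these libraries where they do the work, as an engineer would, in place of code of your own. Each camera call takes 0.05 s, during which the arm holds its last target. There are 200 camera calls.

TASK

Fit the aluminium drilling template (red grip) to the green drilling jig: pick it up by the grip, rest it on top of the brass locating pin with its long edge against the steel fence, and slide it along the fence, pressing only gently, until its hole drops over the pin and the plate lies flat on the jig. Then let go of it. The pin can be clamped anywhere along its slot, so feel for it, never force the plate, and leave the oil bottle, the tin and the black carton where they are.

Things in the scene. Friction and masses are not known exactly. Their poses are not given: they have to be found in the camera images.
- template: loose drilling template: aluminium plate 90 (its x) x 130 (its y) x 8 mm, about 0.35 kg. Origin at the centre of the underside, z up. It has a red upright grip and one through hole on its +x side (the dark drill bushes near its corners are not open). At the start its +x side faces away from the robot, as the jig's fence does, give or take 0.9 rad of yaw between the two
- hole (a point): centre of the template's only hole, on the plate's underside: template x = +22 mm, y = 0; diameter 16.5 mm
- grip_top (a point): centre of the top of the template's red grip: template x = -15 mm, y = 0, z = 53 mm. The grip is 16 mm thick (template x), 60 mm long (template y) and 45 mm tall above the plate
- jig: green drilling jig, fixed to the bench: base 130 (its x) x 200 (its y) x 24 mm, origin at the centre of its underside, z up, flat top face at z = 24 mm. Template, pin and jig are rigid and are spoilt by pressing with more than 40 N
- fence (a point): middle of the top edge of the steel fence's inner face: jig x = +51 mm, y = 0, z = 38 mm. The fence runs straight along jig y over the whole length, 14 mm above the base top. When the template's +x edge touches it with axes parallel, the template's origin is at jig x = +6 mm and its hole is on the pin's line
- slot_mid (a point): middle of the dark slot, 60 mm long along jig y, on the jig's top face: jig x = +28 mm, y = 0, z = 24 mm. Not the pin: the one rigid brass pin stands in this slot anywhere from jig y = -18 to +18 mm, unmeasured. Pin 14 mm diameter, 7 mm high above the base top, its upper 2 mm tapering to 10 mm. A level plate resting on it drops 7 mm when the hole meets it
- oil_bottle: loose blue oil bottle with yellow spout, 66 mm diameter, 203 mm tall, origin at the centre of its underside; leave alone
- tin: loose yellow-brown tin, 70 mm diameter, 75 mm tall, origin at the centre of its underside; leave alone
- carton: loose small black carton, 62 x 69 x 56 mm, origin at the centre of its underside; leave alone

How it is judged (in metres and radians):
On the way, in this order (a step that is already met when the one before it is completed fails the run):
1. the template is lifted clear of the bench (height (world z) of template above 0.045 m), for 0.1 s.
2. the template rests on the pin, not yet dropped, within 6 mm of the fence (contact force between template and jig above 0.5 N and z of template in the frame of jig between 0.0265 and 0.036 m and x of template in the frame of jig between 0 and 0.01 m), for 0.3 s.
At the end, for the whole second after the job is handed in: Template released and at rest, flat on the jig with its hole over the pin: underside within 1.5 mm of the base top, tilt under 0.03 rad, origin within 23 mm of the slot middle along the fence and at jig x 2 to 10 mm, long edge parallel to the fence within 0.08 rad (z of template in the frame of jig between 0.022 and 0.0255 m and y of template in the frame of jig between -0.023 and 0.023 m and x of template in the frame of jig between 0.002 and 0.01 m and angle between the z axis of template and the z axis of jig, either way round below 0.03 rad and angle between the y axis of template and the y axis of jig, either way round below 0.08 rad and linear speed of template below 0.01 m/s and contact force between template and the fingers below 0.1 N); the robot touches nothing.
It fails at once if the template is forced against the jig, fence or pin with more than 40 N (contact force between template and jig above 40 N).
It fails at once if the jig is hit by the fingers with more than 40 N (contact force between the fingers and jig above 40 N).
It fails at once if the oil bottle is moved more than 15 mm (distance of oil_bottle from where it was at the start of the episode above 0.015 m).
It fails at once if the tin is moved more than 15 mm (distance of tin from where it was at the start of the episode above 0.015 m).
It fails at once if the black carton is moved more than 15 mm (distance of carton from where it was at the start of the episode above 0.015 m).
It also fails if it takes over 67 s, if anything falls off the work surface, if the arm or the gripper's body presses on something with over 40 N, if the wrist force passes 120 N, or if a joint passes its speed limit or range.

## Working session

There is one attempt and no reset: what is moved stays moved. The work goes in short steps, Python scripts to look and compute and a tool call to move; the robot and the scene stay as the last step left them, time stands still between calls to the robot, and variables do not carry over. Pictures are saved under pics/ and viewed, at most 10 in all, crops included, and the job is handed in when it is done.

Besides the shell and the picture viewer there is one more tool, called after "Request:" as name([rows], argument=value, ...), one row to a line, values as JSON. jog_arm: Moves the arm, as the interface text tells. Shift numbers are shares of 300 mm and turn numbers shares of 90 degrees, none past 1 either way. Its arguments: {"type":"object","properties":{"plan":{"type":"array"}},"required":["plan"]}

```bash
mkdir -p pics
cat > h.py <<'E'
import numpy as np,cv2
from scipy.spatial.transform import Rotation as R
from cell import ctrl
def pts(p,mask):
    v,u=np.nonzero(mask&(p["depth"]>0)); z=p["depth"][v,u]
    c=np.stack([(u-p["cx"])/p["fx"]*z,(v-p["cy"])/p["fy"]*z,z],1)
    o=np.array(p["orientation"]); 
    M=o if o.shape==(3,3) else R.from_euler("xyz",o).as_matrix()
    return c@M.T+np.array(p["position"])
def save(p,n): cv2.imwrite("pics/"+n,p["img"][:,:,::-1])
E
python3 - <<'E'
from h import *
s=ctrl.read_state(); print({k:np.round(v,3) for k,v in s.items()})
ims=[]
for n in ["scene","side"]:
    p=ctrl.get_image(n); ims.append(p["img"])
    print(n,p["position"],p["orientation"],p["fx"])
    for t in ["template","grip_top","jig","oil_bottle","tin","carton"]:
        r=ctrl.trace(p,t)
        for q in r[:1]:
            P=pts(p,q["pixels"]); 
            if len(P)==0: print(t,"no depth");continue
            print(t,round(q["score"],2),np.round(q["extent"]),len(P),np.percentile(P,[2,50,98],axis=0).round().tolist())
w=ctrl.get_image("wrist");print(w["hand_eye"],w["fx"],w["cx"],w["cy"])
cv2.imwrite("pics/a.png",cv2.resize(np.hstack(ims),(800,300))[:,:,::-1])
save(w,"w.png")
E
```

```text
{'clock': np.float64(0.0), 'qpos': array([-1.228,  0.629,  0.038,  1.518, -0.027,  0.996, -0.02 ]), 'qd': array([-0.001,  0.001,  0.   , -0.002, -0.001,  0.   , -0.001]), 'tau': array([-2.0000e-03, -5.6340e+01,  1.2260e+00, -1.9345e+01,  1.1000e-02,
        1.0000e-02,  0.0000e+00]), 'eef_pos': array([258.089, 595.872, 230.384]), 'tool_rot': array([-3.14 , -0.   ,  2.733]), 'force': array([-0.45 ,  0.277,  0.17 ]), 'torque': array([-0.   ,  0.025, -0.018]), 'gripper_force': np.float64(0.0), 'width': np.float64(85.497)}
scene [ 130.53825985 -358.39800777  743.78150473] [-2.39384316  0.01606225 -0.80426487] 393.7987600863762
template 0.79 [176. 185.  60.  35.] 1366 [[434.0, 227.0, 1.0], [465.0, 276.0, 9.0], [522.0, 354.0, 55.0]]
grip_top 0.87 [176. 185.  59.  47.] 1341 [[433.0, 228.0, 3.0], [464.0, 278.0, 9.0], [522.0, 352.0, 55.0]]
jig 0.59 [310. 272. 112. 108.] 5928 [[436.0, -216.0, 7.0], [503.0, -128.0, 25.0], [572.0, -21.0, 40.0]]
oil_bottle 0.79 [254. 141.  26.  68.] 1351 [[628.0, 143.0, 8.0], [646.0, 161.0, 99.0], [675.0, 193.0, 183.0]]
tin 0.56 [363. 220.  31.  44.] 1276 [[645.0
[... 526 characters left out ...]
, -207.0, 1.0], [509.0, -82.0, 23.0], [579.0, -8.0, 38.0]]
oil_bottle 0.9 [209. 181.  30.  70.] 1208 [[629.0, 171.0, 5.0], [653.0, 200.0, 82.0], [690.0, 211.0, 170.0]]
tin 0.88 [238. 157.  16.  27.] 472 [[645.0, -179.0, 1.0], [674.0, -119.0, 48.0], [710.0, -106.0, 74.0]]
carton 0.81 [182. 234.  28.  33.] 876 [[625.0, 323.0, 2.0], [654.0, 384.0, 45.0], [688.0, 400.0, 56.0]]
[[-8.02515028e-04 -9.58729579e-01 -2.84318395e-01  7.15305160e+01]
 [ 9.99999219e-01 -4.96900174e-04 -1.14702922e-03 -6.69487139e-01]
 [ 9.58412981e-04 -2.84319093e-01  9.58729229e-01 -1.42479126e+02]
 [ 0.00000000e+00  0.00000000e+00  0.00000000e+00  1.00000000e+00]] 297.3186396354542 254.31496002182232 194.37713179745188
```

View pics/a.png

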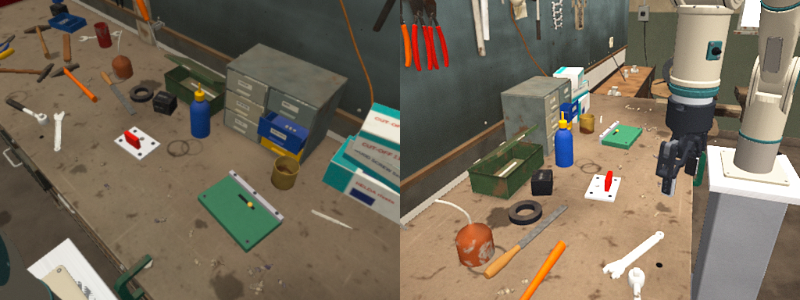

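Run:
```python
from h import *
A={"g":[],"p":[],"f":[],"b":[]}
for n in ["scene","side"]:
    p=ctrl.get_image(n)
    m=ctrl.trace(p,"template")[0]["pixels"]; P=pts(p,m|(ctrl.trace(p,"grip_top")[0]["pixels"])); J=pts(p,ctrl.trace(p,"jig")[0]["pixels"])
    for k,Q in [("g",P[P[:,2]>49]),("p",P[(P[:,2]>5)&(P[:,2]<12)]),("f",J[J[:,2]>34.5]),("b",J[(J[:,2]>21)&(J[:,2]<28)])]:
        A[k].append(Q)
        r=cv2.minAreaRect(Q[:,:2].astype(np.float32)); print(n,k,len(Q),np.round(r[0],1),np.round(r[1],1),round(r[2],1),"medz",np.median(Q[:,2]).round(1))
for k in A:
    Q=np.vstack(A[k]); r=cv2.minAreaRect(Q[:,:2].astype(np.float32)); print("both",k,np.round(r[0],1),np.round(r[1],1),round(r[2],1))
```

```text
scene g 124 [463.3 290.2] [16.8 58.8] 3.0 medz 53.6
scene p 1007 [478.4 293.2] [ 92.  135.1] 3.3 medz 9.0
scene f 573 [ 565.7 -122.4] [201.3  16.2] 81.7 medz 38.2
scene b 4731 [ 507.3 -114.8] [200.2 129.1] 82.2 medz 24.5
side g 85 [464.2 294.5] [15.7 58.2] 2.9 medz 51.9
side p 875 [479.5 293. ] [ 90.4 135.7] 3.2 medz 7.4
side f 100 [ 565.7 -116.3] [192.1  15.2] 82.1 medz 37.0
side b 801 [ 506.7 -111.8] [201.8 130.7] 80.2 medz 23.2
both g [463.3 292.1] [17.1 62.7] 1.8
both p [478.5 293. ] [ 92.4 135.7] 3.2
both f [ 565.7 -121.7] [202.7  16.5] 81.5
both b [ 508.6 -113.5] [203.1 132.1] 81.9
```

```bash
cat >> h.py <<'E'
def to(cmd,yaw0,goal,yaw1):
    "tool-axis fractions from commanded xyz,yaw(deg) to goal xyz,yaw(deg), tool pointing down"
    M=R.from_euler("xyz",[np.pi,0,np.radians(yaw0)]).as_matrix()
    return np.round(M.T@(np.array(goal)-cmd)/300,4), "wz",round((yaw0-yaw1)/90,4)
E
python3 - <<'E'
from h import *
y0=np.degrees(2.733);c=[258.36,596.46,231.3]
print(to(c,y0,[400,380,170],93.0))
p=ctrl.get_image("scene")
cv2.imwrite("pics/c.png",cv2.resize(p["img"][210:330,250:370],None,fx=5,fy=5,interpolation=cv2.INTER_CUBIC)[:,:,::-1])
E
```

```text
(array([-0.7199, -0.4746,  0.2043]), 'wz', np.float64(0.7065))
```

View pics/c.png

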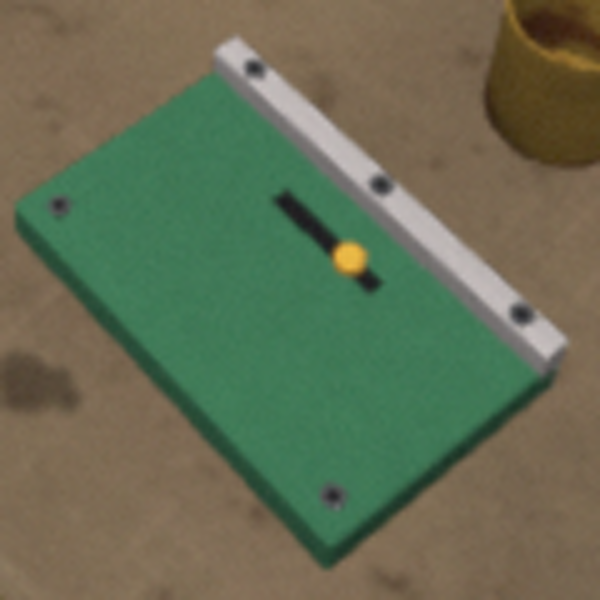

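The crop shows the pin at scene pixel ≈(320,261); the slot runs from about (306.6,249) to (325,267), so the pin sits near the slot's −y end.

Run:
```python
from h import *
p=ctrl.get_image("scene");M=R.from_euler("xyz",p["orientation"]).as_matrix();o=np.array(p["position"])
hsv=cv2.cvtColor(p["img"],cv2.COLOR_RGB2HSV)
m=(hsv[...,0]>15)&(hsv[...,0]<32)&(hsv[...,1]>120)&(hsv[...,2]>140)
m[:,:300]=0;m[:,340:]=0;m[:245]=0;m[280:]=0
v,u=np.nonzero(m);print(len(u),u.mean(),v.mean())
def ray(u,v,z):
    d=M@[(u-p["cx"])/p["fx"],(v-p["cy"])/p["fy"],1]; return o+d*(z-o[2])/d[2]
a=np.radians(-8.2);X=np.array([np.cos(a),np.sin(a)]);Y=np.array([-X[1],X[0]]);O=np.array([508,-113.7])
for n,q in [("pin",ray(u.mean(),v.mean(),29.5)),("s1",ray(306.2,248.8,25)),("s2",ray(324.8,267.2,25))]:
    d=q[:2]-O;print(n,q.round(1),(d@X).round(1),(d@Y).round(1))
```

```text
31 319.4193548387097 261.258064516129
pin [ 533.3 -132.3   29.5] 27.7 -14.8
s1 [541.1 -90.8  25. ] 29.5 27.4
s2 [ 532.1 -147.9   25. ] 28.8 -30.4
```

Request:
jog_arm([
  {"tx": -0.72,"ty": -0.475,"tz": 0.2,"wz": 0.7065,"claw": 0},
  {"tx": -0.72,"ty": -0.475,"tz": 0.2,"wz": 0.7065,"claw": 0},
  {"tx": -0.72,"ty": -0.475,"tz": 0.2,"wz": 0.7065,"claw": 0},
  {"tx": -0.72,"ty": -0.475,"tz": 0.2,"wz": 0.7065,"claw": 0},
  {"tx": -0.72,"ty": -0.475,"tz": 0.2,"wz": 0.7065,"claw": 0},
  {"tx": -0.72,"ty": -0.475,"tz": 0.2,"wz": 0.7065,"claw": 0},
  {"tx": -0.72,"ty": -0.475,"tz": 0.2,"wz": 0.7065,"claw": 0},
  {"tx": -0.72,"ty": -0.475,"tz": 0.2,"wz": 0.7065,"claw": 0},
  {"tx": -0.72,"ty": -0.475,"tz": 0.2,"wz": 0.7065,"claw": 0},
  {"tx": -0.72,"ty": -0.475,"tz": 0.2,"wz": 0.7065,"claw": 0},
])

```text
invalid input at $.plan[0]: expected keys tx, ty, tz, wx, wy, wz, claw
```

Request:
jog_arm([
  {"tx": -0.72,"ty": -0.475,"tz": 0.2,"wx": 0,"wy": 0,"wz": 0.7065,"claw": 0},
  {"tx": -0.72,"ty": -0.475,"tz": 0.2,"wx": 0,"wy": 0,"wz": 0.7065,"claw": 0},
  {"tx": -0.72,"ty": -0.475,"tz": 0.2,"wx": 0,"wy": 0,"wz": 0.7065,"claw": 0},
  {"tx": -0.72,"ty": -0.475,"tz": 0.2,"wx": 0,"wy": 0,"wz": 0.7065,"claw": 0},
  {"tx": -0.72,"ty": -0.475,"tz": 0.2,"wx": 0,"wy": 0,"wz": 0.7065,"claw": 0},
  {"tx": -0.72,"ty": -0.475,"tz": 0.2,"wx": 0,"wy": 0,"wz": 0.7065,"claw": 0},
  {"tx": -0.72,"ty": -0.475,"tz": 0.2,"wx": 0,"wy": 0,"wz": 0.7065,"claw": 0},
  {"tx": -0.72,"ty": -0.475,"tz": 0.2,"wx": 0,"wy": 0,"wz": 0.7065,"claw": 0},
  {"tx": -0.72,"ty": -0.475,"tz": 0.2,"wx": 0,"wy": 0,"wz": 0.7065,"claw": 0},
  {"tx": -0.72,"ty": -0.475,"tz": 0.2,"wx": 0,"wy": 0,"wz": 0.7065,"claw": 0},
  {"tx": -0.72,"ty": -0.475,"tz": 0.2,"wx": 0,"wy": 0,"wz": 0.7065,"claw": 0},
])

```text
clock: 2.35
eef_pos: [399.8, 380.1, 171.4]
tool_rot: [-3.142, -0.0, 1.625]
force: [-0.7, 0.3, 0.5]
width: 85.5
gripper_force: 0.0
```

Run:
```python
from h import *
s=ctrl.read_state();print(s["clock"],s["eef_pos"].round(1),s["tool_rot"],s["qpos"].round(2),s["force"])
print(to([400,380,171.3],93,[463.5,292.3,100],93),to([400,380,171.3],93,[463.5,292.3,18],93))
```

```text
2.35 [399.8 380.1 171.4] [-3.14158064e+00 -2.81976630e-04  1.62459423e+00] [-1.02  0.59  0.33  1.86 -0.27  0.73 -0.5 ] [-0.70249292  0.29272814  0.5200692 ]
(array([-0.303 ,  0.1961,  0.2377]), 'wz', 0.0) (array([-0.303 ,  0.1961,  0.511 ]), 'wz', 0.0)
```

Request:
jog_arm([
  {"tx": -0.303,"ty": 0.196,"tz": 0.24,"wx": 0,"wy": 0,"wz": 0,"claw": 0},
  {"tx": -0.303,"ty": 0.196,"tz": 0.24,"wx": 0,"wy": 0,"wz": 0,"claw": 0},
  {"tx": -0.303,"ty": 0.196,"tz": 0.24,"wx": 0,"wy": 0,"wz": 0,"claw": 0},
  {"tx": -0.303,"ty": 0.196,"tz": 0.24,"wx": 0,"wy": 0,"wz": 0,"claw": 0},
  {"tx": -0.303,"ty": 0.196,"tz": 0.38,"wx": 0,"wy": 0,"wz": 0,"claw": 0},
  {"tx": -0.303,"ty": 0.196,"tz": 0.46,"wx": 0,"wy": 0,"wz": 0,"claw": 0},
  {"tx": -0.303,"ty": 0.196,"tz": 0.51,"wx": 0,"wy": 0,"wz": 0,"claw": 0},
  {"tx": -0.303,"ty": 0.196,"tz": 0.51,"wx": 0,"wy": 0,"wz": 0,"claw": 0},
  {"tx": -0.303,"ty": 0.196,"tz": 0.51,"wx": 0,"wy": 0,"wz": 0,"claw": 0},
])

```text
clock: 3.25
eef_pos: [463.7, 292.8, 18.9]
tool_rot: [3.141, -0.001, 1.624]
force: [-0.8, 0.8, 0.8]
width: 85.6
gripper_force: 0.0
```

Run:
```python
from h import *
s=ctrl.read_state();w=ctrl.get_image("wrist");save(w,"w2.png");print(s["eef_pos"])
```

```text
[463.69586841 292.79576992  18.94202865]
```

View pics/w2.png

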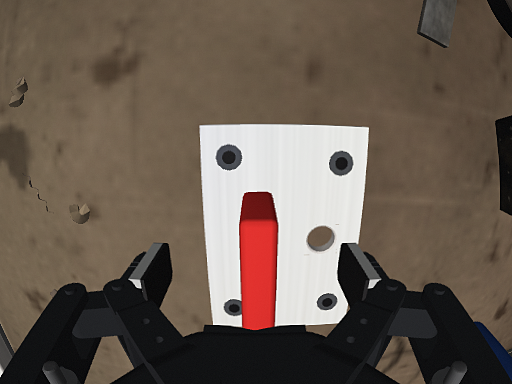

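The wrist view shows the red grip (≈(258,270)) centred and straight between the open fingers, hole at (320,238) on the far (+x) side. Close and lift.

Request:
jog_arm([
  {"tx": 0,"ty": 0,"tz": 0,"wx": 0,"wy": 0,"wz": 0,"claw": 1},
  {"tx": 0,"ty": 0,"tz": 0,"wx": 0,"wy": 0,"wz": 0,"claw": 1},
  {"tx": 0,"ty": 0,"tz": 0,"wx": 0,"wy": 0,"wz": 0,"claw": 1},
  {"tx": 0,"ty": 0,"tz": 0,"wx": 0,"wy": 0,"wz": 0,"claw": 1},
  {"tx": 0,"ty": 0,"tz": 0,"wx": 0,"wy": 0,"wz": 0,"claw": 1},
  {"tx": 0,"ty": 0,"tz": 0,"wx": 0,"wy": 0,"wz": 0,"claw": 1},
  {"tx": 0,"ty": 0,"tz": 0,"wx": 0,"wy": 0,"wz": 0,"claw": 1},
  {"tx": 0,"ty": 0,"tz": 0,"wx": 0,"wy": 0,"wz": 0,"claw": 1},
  {"tx": 0,"ty": 0,"tz": 0,"wx": 0,"wy": 0,"wz": 0,"claw": 1},
  {"tx": 0,"ty": 0,"tz": 0,"wx": 0,"wy": 0,"wz": 0,"claw": 1},
])

```text
clock: 4.3
eef_pos: [464.0, 292.3, 18.8]
tool_rot: [3.14, -0.001, 1.623]
force: [0.8, 0.0, 5.9]
width: 15.3
gripper_force: 59.8
```

Request:
jog_arm([
  {"tx": 0,"ty": 0,"tz": -0.1,"wx": 0,"wy": 0,"wz": 0,"claw": 1},
  {"tx": 0,"ty": 0,"tz": -0.2,"wx": 0,"wy": 0,"wz": 0,"claw": 1},
  {"tx": 0,"ty": 0,"tz": -0.3,"wx": 0,"wy": 0,"wz": 0,"claw": 1},
  {"tx": 0,"ty": 0,"tz": -0.4,"wx": 0,"wy": 0,"wz": 0,"claw": 1},
  {"tx": 0,"ty": 0,"tz": -0.4,"wx": 0,"wy": 0,"wz": 0,"claw": 1},
  {"tx": 0,"ty": 0,"tz": -0.4,"wx": 0,"wy": 0,"wz": 0,"claw": 1},
])

```text
clock: 4.9
eef_pos: [462.5, 292.0, 137.7]
tool_rot: [-3.14, 0.0, 1.623]
force: [-0.8, -0.0, -4.7]
width: 15.3
gripper_force: 59.6
```

Run:
```python
from h import *
s=ctrl.read_state();print(s["clock"],s["eef_pos"].round(1),s["tool_rot"].round(3),s["force"].round(2),s["torque"].round(3),s["width"])
for n in ["scene","side"]:
    p=ctrl.get_image(n)
    q=ctrl.trace(p,"template")
    if not q: print("none");continue
    P=pts(p,q[0]["pixels"])
    h=cv2.cvtColor(p["img"],cv2.COLOR_RGB2HSV)
    g=pts(p,q[0]["pixels"]&(h[...,1]<60)&(h[...,2]>120))
    md=np.median(g[:,2]);g=g[abs(g[:,2]-md)<8]
    r=cv2.minAreaRect(g[:,:2].astype(np.float32));A=np.c_[g[:,:2]-g[:,:2].mean(0),np.ones(len(g))];c=np.linalg.lstsq(A,g[:,2],rcond=None)[0]
    print(n,len(g),np.round(r[0],1),np.round(r[1],1),r[2],"z",md,"slopes",c[:2].round(3))
```

```text
4.9 [462.5 292.  137.7] [-3.14   0.     1.623] [-0.81 -0.04 -4.7 ] [-0.046  0.088 -0.025] 15.326873514433359
scene 985 [475.9 291.4] [ 92.5 132.5] 3.100609302520752 z 127.6711795771655 slopes [0.005 0.002]
side 841 [475.3 293.4] [ 90.4 133.3] 2.448896646499634 z 124.69339304593552 slopes [-0.003 -0.017]
```

Run:
```python
from h import *
c=[463.5,292.3,138.3]
print(to(c,93,[480,60,138.3],81.8)); print(to([480,60,138.3],81.8,[495.6,-111.4,138.3],81.8))
```

```text
(array([-0.7762,  0.0144,  0.    ]), 'wz', 0.1244)
(array([-0.5581,  0.133 ,  0.    ]), 'wz', 0.0)
```

Request:
jog_arm([
  {"tx": -0.1,"ty": 0,"tz": 0,"wx": 0,"wy": 0,"wz": 0.01,"claw": 1},
  {"tx": -0.22,"ty": 0,"tz": 0,"wx": 0,"wy": 0,"wz": 0.03,"claw": 1},
  {"tx": -0.34,"ty": 0,"tz": 0,"wx": 0,"wy": 0,"wz": 0.05,"claw": 1},
  {"tx": -0.46,"ty": 0,"tz": 0,"wx": 0,"wy": 0,"wz": 0.08,"claw": 1},
  {"tx": -0.58,"ty": 0.0144,"tz": 0,"wx": 0,"wy": 0,"wz": 0.1,"claw": 1},
  {"tx": -0.7,"ty": 0.0144,"tz": 0,"wx": 0,"wy": 0,"wz": 0.1244,"claw": 1},
  {"tx": -0.776,"ty": 0.0144,"tz": 0,"wx": 0,"wy": 0,"wz": 0.1244,"claw": 1},
  {"tx": -0.776,"ty": 0.0144,"tz": 0,"wx": 0,"wy": 0,"wz": 0.1244,"claw": 1},
])

```text
clock: 5.9
eef_pos: [479.4, 55.1, 137.6]
tool_rot: [-3.141, 0.003, 1.421]
force: [-0.1, 0.4, -3.9]
width: 15.1
gripper_force: 59.6
```

Request:
jog_arm([
  {"tx": -0.1,"ty": 0.03,"tz": 0,"wx": 0,"wy": 0,"wz": 0,"claw": 1},
  {"tx": -0.2,"ty": 0.06,"tz": 0,"wx": 0,"wy": 0,"wz": 0,"claw": 1},
  {"tx": -0.32,"ty": 0.09,"tz": 0,"wx": 0,"wy": 0,"wz": 0,"claw": 1},
  {"tx": -0.44,"ty": 0.12,"tz": 0,"wx": 0,"wy": 0,"wz": 0,"claw": 1},
  {"tx": -0.52,"ty": 0.133,"tz": 0,"wx": 0,"wy": 0,"wz": 0,"claw": 1},
  {"tx": -0.558,"ty": 0.133,"tz": 0.08,"wx": 0,"wy": 0,"wz": 0,"claw": 1},
  {"tx": -0.558,"ty": 0.133,"tz": 0.16,"wx": 0,"wy": 0,"wz": 0,"claw": 1},
  {"tx": -0.558,"ty": 0.133,"tz": 0.2,"wx": 0,"wy": 0,"wz": 0,"claw": 1},
  {"tx": -0.558,"ty": 0.133,"tz": 0.2,"wx": 0,"wy": 0,"wz": 0,"claw": 1},
  {"tx": -0.558,"ty": 0.133,"tz": 0.2,"wx": 0,"wy": 0,"wz": 0,"claw": 1},
  {"tx": -0.558,"ty": 0.133,"tz": 0.2,"wx": 0,"wy": 0,"wz": 0,"claw": 1},
])

```text
clock: 7.0
eef_pos: [496.3, -111.1, 79.1]
tool_rot: [3.14, -0.0, 1.429]
force: [-0.2, 0.2, -5.1]
width: 15.0
gripper_force: 59.4
```

```bash
cat > look.py <<'E'
from h import *
import sys
s=ctrl.read_state();print(s["clock"],s["eef_pos"].round(1),s["tool_rot"].round(3),s["force"].round(2),s["torque"].round(3))
a=np.radians(-8.2);X=np.array([np.cos(a),np.sin(a)]);Y=np.array([-X[1],X[0]]);O=np.array([508.3,-114.2])
d=s["eef_pos"][:2]-O;print("template in jig (kin)",(d@X+15).round(2),(d@Y).round(2),s["eef_pos"][2]-18.8,"yaw",np.degrees(s["tool_rot"][2])-81.8)
if len(sys.argv)>1:
    p=ctrl.get_image("scene");h=cv2.cvtColor(p["img"],cv2.COLOR_RGB2HSV)
    k=(h[...,1]<60)&(h[...,2]>120);k[:, :200]=0;k[:,420:]=0;k[:170]=0;k[340:]=0
    zt=s["eef_pos"][2]-10.8
    g=pts(p,k);g=g[(abs(g[:,2]-zt)<5)&(g[:,0]<556)]
    r=cv2.minAreaRect(g[:,:2].astype(np.float32));print(len(g),r)
    dd=np.array(r[0])-O;print("cam in jig",dd@X,dd@Y,np.median(g[:,2]))
    cv2.imwrite("pics/"+sys.argv[1],cv2.resize(p["img"][170:330,220:400],None,fx=4,fy=3.7,interpolation=cv2.INTER_CUBIC)[:,:,::-1])
E
python3 look.py d.png
```

```text
7.0 [ 496.3 -111.1   79.1] [ 3.14  -0.     1.429] [-0.2   0.25 -5.11] [-0.004  0.     0.033]
template in jig (kin) 2.66 1.31 60.25767955739866 yaw 0.04716985020237985
1402 ((509.39361572265625, -113.73443603515625), (130.60321044921875, 91.2452392578125), 81.97905731201172)
cam in jig 1.016031956154815 0.6167853907755779 68.71054988897077
```

View pics/d.png

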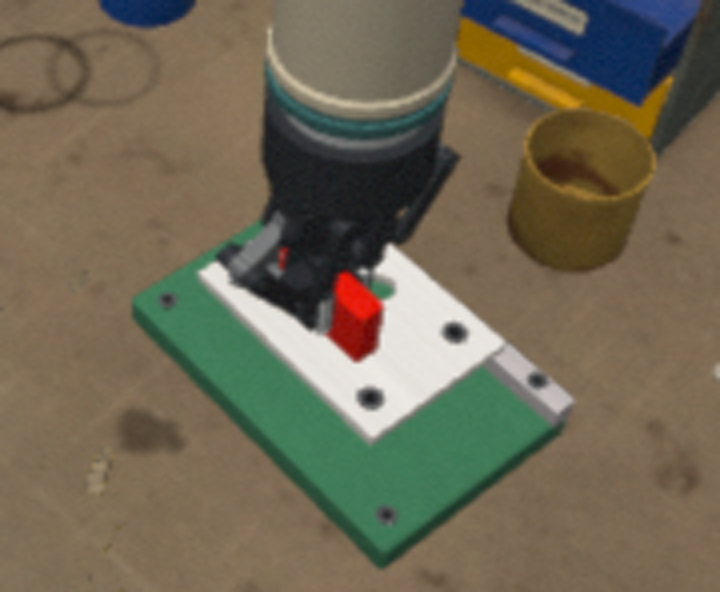

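Plate held level over the jig, about 4–5 mm clear of the fence (hole seen at (380,288) in the crop). Lower slowly.

Request:
jog_arm([
  {"tx": 0,"ty": 0,"tz": 0.04,"wx": 0,"wy": 0,"wz": 0,"claw": 1},
  {"tx": 0,"ty": 0,"tz": 0.07,"wx": 0,"wy": 0,"wz": 0,"claw": 1},
  {"tx": 0,"ty": 0,"tz": 0.087,"wx": 0,"wy": 0,"wz": 0,"claw": 1},
  {"tx": 0,"ty": 0,"tz": 0.087,"wx": 0,"wy": 0,"wz": 0,"claw": 1},
  {"tx": 0,"ty": 0,"tz": 0.087,"wx": 0,"wy": 0,"wz": 0,"claw": 1},
])

```text
clock: 7.55
eef_pos: [495.2, -111.6, 51.9]
tool_rot: [-3.141, -0.0, 1.427]
force: [-0.2, -0.5, -3.8]
width: 15.1
gripper_force: 59.5
```

Request:
jog_arm([
  {"tx": 0,"ty": 0,"tz": 0.002,"wx": 0,"wy": 0,"wz": 0,"claw": 1},
  {"tx": 0,"ty": 0,"tz": 0.004,"wx": 0,"wy": 0,"wz": 0,"claw": 1},
  {"tx": 0,"ty": 0,"tz": 0.006,"wx": 0,"wy": 0,"wz": 0,"claw": 1},
  {"tx": 0,"ty": 0,"tz": 0.006,"wx": 0,"wy": 0,"wz": 0,"claw": 1},
])

```text
clock: 7.95
eef_pos: [495.4, -111.5, 50.4]
tool_rot: [3.142, -0.0, 1.428]
force: [-0.3, -0.5, -3.0]
width: 15.2
gripper_force: 59.5
```

Request:
jog_arm([
  {"tx": 0,"ty": 0,"tz": 0.002,"wx": 0,"wy": 0,"wz": 0,"claw": 1},
  {"tx": 0,"ty": 0,"tz": 0.0035,"wx": 0,"wy": 0,"wz": 0,"claw": 1},
  {"tx": 0,"ty": 0,"tz": 0.0035,"wx": 0,"wy": 0,"wz": 0,"claw": 1},
])

```text
clock: 8.25
eef_pos: [495.5, -111.5, 49.7]
tool_rot: [3.141, -0.0, 1.427]
force: [-1.2, 1.1, 0.5]
width: 15.2
gripper_force: 60.3
```

Request:
jog_arm([
  {"tx": 0,"ty": 0,"tz": 0,"wx": 0,"wy": 0,"wz": 0,"claw": 1},
  {"tx": 0,"ty": 0,"tz": 0,"wx": 0,"wy": 0,"wz": 0,"claw": 1},
  {"tx": 0,"ty": 0,"tz": 0,"wx": 0,"wy": 0,"wz": 0,"claw": 1},
  {"tx": 0,"ty": 0,"tz": 0,"wx": 0,"wy": 0,"wz": 0,"claw": 1},
  {"tx": 0,"ty": 0.002,"tz": 0,"wx": 0,"wy": 0,"wz": 0,"claw": 1},
  {"tx": 0,"ty": 0.004,"tz": 0,"wx": 0,"wy": 0,"wz": 0,"claw": 1},
  {"tx": 0,"ty": 0.006,"tz": 0,"wx": 0,"wy": 0,"wz": 0,"claw": 1},
  {"tx": 0,"ty": 0.008,"tz": 0,"wx": 0,"wy": 0,"wz": 0,"claw": 1},
  {"tx": 0,"ty": 0.008,"tz": 0,"wx": 0,"wy": 0,"wz": 0,"claw": 1},
])

```text
clock: 9.15
eef_pos: [495.6, -111.4, 49.6]
tool_rot: [-3.138, -0.001, 1.427]
force: [-6.5, 1.8, 10.3]
width: 15.4
gripper_force: 61.8
```

Request:
jog_arm([
  {"tx": 0,"ty": 0.002,"tz": 0,"wx": 0,"wy": 0,"wz": 0,"claw": 1},
  {"tx": 0,"ty": 0.004,"tz": 0,"wx": 0,"wy": 0,"wz": 0,"claw": 1},
  {"tx": 0,"ty": 0.004,"tz": 0,"wx": 0,"wy": 0,"wz": 0,"claw": 1},
])

```text
clock: 9.45
eef_pos: [495.7, -111.4, 49.7]
tool_rot: [-3.136, -0.001, 1.427]
force: [-8.3, 1.2, 12.9]
width: 15.2
gripper_force: 62.2
```

Request:
jog_arm([
  {"tx": 0,"ty": 0,"tz": -0.003,"wx": 0,"wy": 0,"wz": 0,"claw": 1},
  {"tx": 0,"ty": 0,"tz": -0.003,"wx": 0,"wy": 0,"wz": 0,"claw": 1},
])

```text
clock: 9.65
eef_pos: [499.2, -112.2, 50.0]
tool_rot: [3.141, 0.0, 1.428]
force: [1.1, -0.2, -3.9]
width: 15.4
gripper_force: 59.6
```

```bash
python3 look.py e.png
```

```text
9.65 [ 499.2 -112.2   50. ] [3.141 0.    1.428] [ 1.06 -0.24 -3.91] [-0.011  0.05   0.008]
template in jig (kin) 5.69 0.68 31.184892604465727 yaw -0.009855242771664052
1440 ((516.0011596679688, -133.18785095214844), (165.18946838378906, 103.44666290283203), 82.01337432861328)
cam in jig 10.330641724445293 -17.695315356718076 39.59931749808226
```

View pics/e.png

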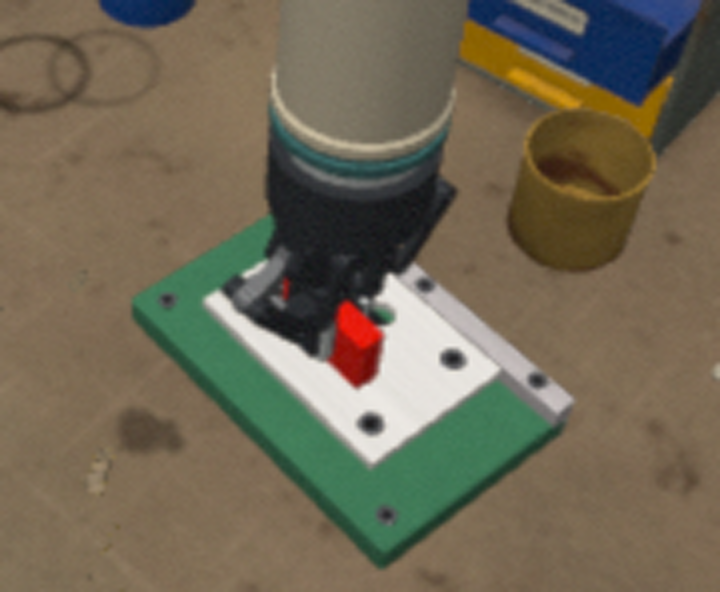

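Stuck by friction before; slightly unloaded it slid free. The picture shows the plate's edge now practically at the fence. Feel for the fence.

Request:
jog_arm([
  {"tx": 0,"ty": 0.003,"tz": 0,"wx": 0,"wy": 0,"wz": 0,"claw": 1},
  {"tx": 0,"ty": 0.003,"tz": 0,"wx": 0,"wy": 0,"wz": 0,"claw": 1},
  {"tx": 0,"ty": 0.003,"tz": 0,"wx": 0,"wy": 0,"wz": 0,"claw": 1},
])

```text
clock: 10.0
eef_pos: [500.0, -112.2, 50.0]
tool_rot: [-3.141, 0.0, 1.428]
force: [-0.7, -0.2, -4.5]
width: 15.2
gripper_force: 59.6
```

Request:
jog_arm([
  {"tx": 0,"ty": 0.003,"tz": 0,"wx": 0,"wy": 0,"wz": 0,"claw": 1},
  {"tx": 0,"ty": 0.003,"tz": 0,"wx": 0,"wy": 0,"wz": 0,"claw": 1},
  {"tx": 0,"ty": 0.003,"tz": 0,"wx": 0,"wy": 0,"wz": 0,"claw": 1},
])

```text
clock: 10.3
eef_pos: [500.8, -112.3, 50.2]
tool_rot: [3.142, 0.0, 1.428]
force: [0.4, 0.1, -4.0]
width: 15.0
gripper_force: 59.6
```

Request:
jog_arm([
  {"tx": 0,"ty": 0.002,"tz": 0,"wx": 0,"wy": 0,"wz": 0,"claw": 1},
  {"tx": 0,"ty": 0.004,"tz": 0,"wx": 0,"wy": 0,"wz": 0,"claw": 1},
  {"tx": 0,"ty": 0.004,"tz": 0,"wx": 0,"wy": 0,"wz": 0,"claw": 1},
])

```text
clock: 10.6
eef_pos: [501.3, -112.4, 50.1]
tool_rot: [-3.14, -0.0, 1.428]
force: [-2.0, -0.1, -2.9]
width: 15.2
gripper_force: 59.7
```

Request:
jog_arm([
  {"tx": 0,"ty": 0.002,"tz": 0,"wx": 0,"wy": 0,"wz": 0,"claw": 1},
  {"tx": 0,"ty": 0.003,"tz": 0,"wx": 0,"wy": 0,"wz": 0,"claw": 1},
  {"tx": 0,"ty": 0.003,"tz": 0,"wx": 0,"wy": 0,"wz": 0,"claw": 1},
])

```text
clock: 10.9
eef_pos: [501.4, -112.4, 50.0]
tool_rot: [-3.139, -0.0, 1.428]
force: [-5.7, -0.5, -1.0]
width: 15.5
gripper_force: 60.0
```

Request:
jog_arm([
  {"tx": 0,"ty": -0.002,"tz": 0.001,"wx": 0,"wy": 0,"wz": 0,"claw": 1},
  {"tx": -0.004,"ty": -0.002,"tz": 0.001,"wx": 0,"wy": 0,"wz": 0,"claw": 1},
  {"tx": -0.008,"ty": -0.002,"tz": 0.001,"wx": 0,"wy": 0,"wz": 0,"claw": 1},
  {"tx": -0.012,"ty": -0.002,"tz": 0.001,"wx": 0,"wy": 0,"wz": 0,"claw": 1},
  {"tx": -0.016,"ty": -0.002,"tz": 0.001,"wx": 0,"wy": 0,"wz": 0,"claw": 1},
  {"tx": -0.016,"ty": -0.002,"tz": 0.001,"wx": 0,"wy": 0,"wz": 0,"claw": 1},
])

```text
clock: 11.5
eef_pos: [501.1, -114.7, 49.9]
tool_rot: [-3.14, -0.003, 1.429]
force: [-3.8, 4.2, 0.4]
width: 15.3
gripper_force: 60.2
```

Request:
jog_arm([
  {"tx": -0.004,"ty": 0,"tz": 0,"wx": 0,"wy": 0,"wz": 0,"claw": 1},
  {"tx": -0.008,"ty": 0,"tz": 0,"wx": 0,"wy": 0,"wz": 0,"claw": 1},
  {"tx": -0.012,"ty": 0,"tz": 0,"wx": 0,"wy": 0,"wz": 0,"claw": 1},
  {"tx": -0.012,"ty": 0,"tz": 0,"wx": 0,"wy": 0,"wz": 0,"claw": 1},
])

```text
clock: 11.9
eef_pos: [500.5, -118.3, 49.9]
tool_rot: [-3.139, -0.003, 1.429]
force: [-4.4, 5.2, -0.2]
width: 15.6
gripper_force: 60.1
```

Request:
jog_arm([
  {"tx": -0.004,"ty": 0,"tz": 0,"wx": 0,"wy": 0,"wz": 0,"claw": 1},
  {"tx": -0.008,"ty": 0,"tz": 0,"wx": 0,"wy": 0,"wz": 0,"claw": 1},
  {"tx": -0.012,"ty": 0,"tz": 0,"wx": 0,"wy": 0,"wz": 0,"claw": 1},
  {"tx": -0.012,"ty": 0,"tz": 0,"wx": 0,"wy": 0,"wz": 0,"claw": 1},
])

```text
clock: 12.3
eef_pos: [500.0, -122.3, 49.8]
tool_rot: [-3.14, -0.003, 1.429]
force: [-4.2, 4.9, -1.1]
width: 15.2
gripper_force: 59.9
```

Request:
jog_arm([
  {"tx": -0.004,"ty": 0,"tz": 0,"wx": 0,"wy": 0,"wz": 0,"claw": 1},
  {"tx": -0.007,"ty": 0,"tz": 0,"wx": 0,"wy": 0,"wz": 0,"claw": 1},
  {"tx": -0.007,"ty": 0,"tz": 0,"wx": 0,"wy": 0,"wz": 0,"claw": 1},
])

```text
clock: 12.6
eef_pos: [499.6, -125.3, 49.6]
tool_rot: [-3.14, -0.001, 1.428]
force: [-4.6, 2.6, -3.9]
width: 15.3
gripper_force: 59.6
```

Request:
jog_arm([
  {"tx": 0,"ty": 0,"tz": 0.002,"wx": 0,"wy": 0,"wz": 0,"claw": 1},
  {"tx": 0,"ty": 0,"tz": 0.004,"wx": 0,"wy": 0,"wz": 0,"claw": 1},
  {"tx": 0,"ty": 0,"tz": 0.004,"wx": 0,"wy": 0,"wz": 0,"claw": 1},
])

```text
clock: 12.9
eef_pos: [499.5, -125.9, 48.5]
tool_rot: [-3.14, -0.001, 1.428]
force: [-5.4, 2.2, -1.7]
width: 15.3
gripper_force: 59.9
```

Request:
jog_arm([
  {"tx": -0.003,"ty": 0,"tz": 0.001,"wx": 0,"wy": 0,"wz": 0,"claw": 1},
  {"tx": -0.003,"ty": 0,"tz": 0.003,"wx": 0,"wy": 0,"wz": 0,"claw": 1},
  {"tx": -0.003,"ty": 0,"tz": 0.003,"wx": 0,"wy": 0,"wz": 0,"claw": 1},
])

```text
clock: 13.2
eef_pos: [499.4, -126.8, 47.7]
tool_rot: [-3.14, -0.001, 1.428]
force: [-4.9, 1.7, -3.0]
width: 15.4
gripper_force: 59.9
```

Request:
jog_arm([
  {"tx": -0.001,"ty": 0,"tz": 0.003,"wx": 0,"wy": 0,"wz": 0,"claw": 1},
  {"tx": -0.002,"ty": 0,"tz": 0.006,"wx": 0,"wy": 0,"wz": 0,"claw": 1},
  {"tx": -0.002,"ty": 0,"tz": 0.006,"wx": 0,"wy": 0,"wz": 0,"claw": 1},
])

```text
clock: 13.5
eef_pos: [499.3, -127.6, 45.9]
tool_rot: [-3.14, -0.001, 1.428]
force: [-6.0, 1.9, -2.4]
width: 15.6
gripper_force: 59.8
```

Request:
jog_arm([
  {"tx": 0,"ty": 0,"tz": 0.003,"wx": 0,"wy": 0,"wz": 0,"claw": 1},
  {"tx": 0,"ty": 0,"tz": 0.006,"wx": 0,"wy": 0,"wz": 0,"claw": 1},
  {"tx": 0,"ty": 0,"tz": 0.008,"wx": 0,"wy": 0,"wz": 0,"claw": 1},
  {"tx": 0,"ty": 0,"tz": 0.008,"wx": 0,"wy": 0,"wz": 0,"claw": 1},
])

```text
clock: 13.9
eef_pos: [499.2, -127.9, 43.5]
tool_rot: [-3.14, -0.0, 1.428]
force: [-6.0, 1.2, -2.1]
width: 15.1
gripper_force: 59.9
```

Request:
jog_arm([
  {"tx": 0,"ty": 0,"tz": 0.002,"wx": 0,"wy": 0,"wz": 0,"claw": 1},
  {"tx": 0,"ty": 0,"tz": 0.004,"wx": 0,"wy": 0,"wz": 0,"claw": 1},
  {"tx": 0,"ty": 0,"tz": 0.004,"wx": 0,"wy": 0,"wz": 0,"claw": 1},
])

```text
clock: 14.2
eef_pos: [499.2, -127.8, 42.8]
tool_rot: [-3.14, -0.0, 1.428]
force: [-6.9, 1.9, 2.8]
width: 15.6
gripper_force: 60.7
```

Seated at the expected height. Relax the side load and release.

Request:
jog_arm([
  {"tx": 0,"ty": -0.004,"tz": 0,"wx": 0,"wy": 0,"wz": 0,"claw": 1},
  {"tx": 0,"ty": -0.006,"tz": 0,"wx": 0,"wy": 0,"wz": 0,"claw": 1},
  {"tx": 0,"ty": -0.006,"tz": 0,"wx": 0,"wy": 0,"wz": 0,"claw": 1},
])

```text
clock: 14.5
eef_pos: [499.2, -127.9, 42.8]
tool_rot: [3.14, 0.0, 1.428]
force: [-3.8, 0.5, 1.8]
width: 15.1
gripper_force: 60.4
```

Request:
jog_arm([
  {"tx": 0,"ty": 0,"tz": 0,"wx": 0,"wy": 0,"wz": 0,"claw": 0.3},
  {"tx": 0,"ty": 0,"tz": 0,"wx": 0,"wy": 0,"wz": 0,"claw": 0.3},
  {"tx": 0,"ty": 0,"tz": 0,"wx": 0,"wy": 0,"wz": 0,"claw": 0.3},
  {"tx": 0,"ty": 0,"tz": 0,"wx": 0,"wy": 0,"wz": 0,"claw": 0.3},
  {"tx": 0,"ty": 0,"tz": 0,"wx": 0,"wy": 0,"wz": 0,"claw": 0.3},
  {"tx": 0,"ty": 0,"tz": 0,"wx": 0,"wy": 0,"wz": 0,"claw": 0.3},
])

```text
clock: 15.1
eef_pos: [498.4, -127.8, 42.4]
tool_rot: [3.141, 0.0, 1.427]
force: [-0.1, -0.8, -0.5]
width: 59.6
gripper_force: 0.0
```

Request:
jog_arm([
  {"tx": 0,"ty": 0,"tz": -0.1,"wx": 0,"wy": 0,"wz": 0,"claw": 0.3},
  {"tx": 0,"ty": 0,"tz": -0.2,"wx": 0,"wy": 0,"wz": 0,"claw": 0.3},
  {"tx": 0,"ty": 0,"tz": -0.3,"wx": 0,"wy": 0,"wz": 0,"claw": 0.3},
  {"tx": 0,"ty": 0,"tz": -0.4,"wx": 0,"wy": 0,"wz": 0,"claw": 0.3},
  {"tx": 0,"ty": 0,"tz": -0.5,"wx": 0,"wy": 0,"wz": 0,"claw": 0.3},
  {"tx": 0,"ty": 0,"tz": -0.5,"wx": 0,"wy": 0,"wz": 0,"claw": 0.3},
  {"tx": 0,"ty": 0,"tz": -0.5,"wx": 0,"wy": 0,"wz": 0,"claw": 0.3},
])

```text
clock: 15.8
eef_pos: [498.5, -127.6, 192.9]
tool_rot: [3.14, -0.0, 1.428]
force: [-0.6, 0.1, -0.2]
width: 59.8
gripper_force: 0.0
```

Run:
```python
from h import *
p=ctrl.get_image("scene");h=cv2.cvtColor(p["img"],cv2.COLOR_RGB2HSV)
g=pts(p,ctrl.trace(p,"template")[0]["pixels"]&(h[...,1]<60)&(h[...,2]>120))
g=g[abs(g[:,2]-np.median(g[:,2]))<5];r=cv2.minAreaRect(g[:,:2].astype(np.float32))
c=np.linalg.lstsq(np.c_[g[:,:2]-g[:,:2].mean(0),np.ones(len(g))],g[:,2],rcond=None)[0]
print(r,c)
cv2.imwrite("pics/f.png",cv2.resize(p["img"][170:330,220:400],None,fx=4,fy=3.7,interpolation=cv2.INTER_CUBIC)[:,:,::-1])
```

```text
((512.6917114257812, -130.21322631835938), (131.51490783691406, 91.99468231201172), 82.32380676269531) [5.37860831e-03 2.49218782e-03 3.23722622e+01]
```

View pics/f.png

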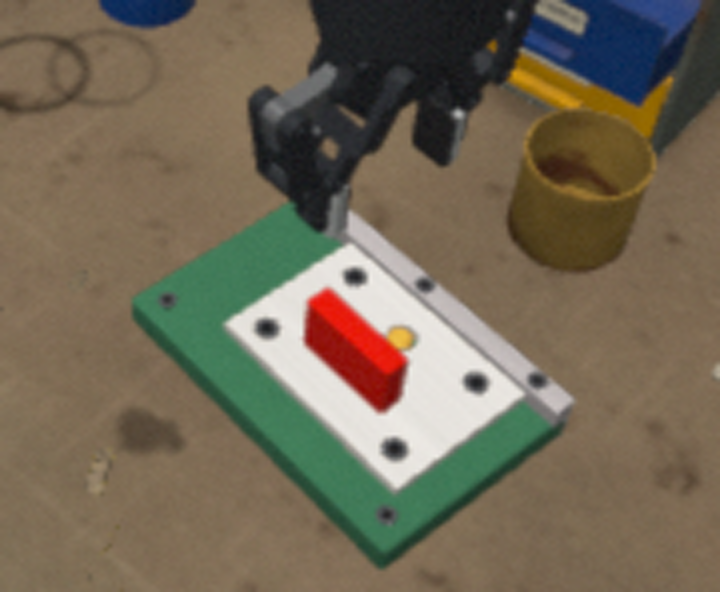

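The pin shows through the hole at crop (400,338). The plate top is at z ≈ 32 mm, flat and parallel to the fence, and the gripper is clear.

```bash
python3 -c "
from cell import ctrl;print(ctrl.finish_job())"
```

```text
the job is handed in; nothing more can be done
None
```

The template is fitted and the job is handed in: its hole is over the pin, it lies flat against the fence, and the gripper has let go and is clear. The hand-in call returned no verdict.

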